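# Try the pitch comb on the salvaged press screw

## Task

Take the green-tabbed pitch comb leaf from the pad, lay it on the screw stand's rest table and feel its teeth into the thread near the middle of the screw, wherever the grooves happen to lie. Gently press it fully home for a moment, enough to feel that its edge sits flat along the crests, then let go and leave it lying flat there. Never force teeth and thread together hard (more than about 25 N), and leave the yellow leaf and everything else where it is.

Things in the scene. Friction and masses are not known exactly. Their poses are not given: they have to be found in the camera images.
- stand: Heavy fixed screw stand: grey base plate 215 (x -95 to 120) by 250 mm, 8 mm thick. Origin on the bench top below the middle of the screw; y along the screw, x level from the screw across the rest table, z up. Two dark bearing blocks, 56 mm high, 24 mm wide in y, 56 mm in x, hold the screw at y = -107 and 107 mm.
- rest (a point): Top centre of the stand's rest table, a flat aluminium block whose top is 30 mm above the bench, from x = 26 to 116 mm and y = -75 to 75 mm of the stand; the leaf slides on it towards the screw (to -x). Axes as the stand's.
- spindle: Steel press screw held in the stand; cannot turn or shift. Origin on its axis, midway between the blocks, 33 mm above the bench; axes as the stand's. Thread 12 mm pitch, 44 mm over the crests, grooves 5.5 mm deep, 7.8 mm wide at the crests, 6.4 at the bottom; ridges 4.2 mm wide on top; threaded y = -70 to 70 mm. It is clamped at any turn: where grooves lie along y is NOT given here, see or feel for it.
- leaf: Matching pitch comb leaf: loose flat steel plate 36 (x) by 60 (y) by 6 mm, 0.09 to 0.14 kg, with a green tab. Origin: centre of the plate's underside, z up. Comb edge at x = -18 mm; five teeth at y = -24, -12, 0, 12, 24 mm point to -x, 5 mm long, 6 mm wide at the root, 4.4 at the tip. Starts flat on the pad, turned within 50 degrees of its final heading (x and y along the stand's).
- tab (a point): Centre of the leaf's upright green plastic tab, at x = 6, y = 0, z = 23 mm of the leaf; the tab is 24 mm along x, 14 mm thick along y (grip it across y from above), from z = 5 to 41 mm. Axes as the leaf's.
- edge_left (a point): On the leaf's comb edge, where the teeth begin, near one end: x = -18, y = 27, z = 3 mm of the leaf. Fully home, the leaf lies on the rest table with its edge on the ridges' crests, 22 mm from the screw's axis, and has about 0.9 mm play either way along y. Teeth standing on ridges hold the edge 5 mm farther off.
- edge_right (a point): The same near the edge's other end: x = -18, y = -27, z = 3 mm of the leaf. Teeth and thread are marred by more than 25 N between them; a few newtons are enough to press the leaf home.
- other_leaf: A leaf of another pitch (9 mm, six teeth), same plate, tab and frame but with a yellow tab; lies on the pad beside the green one, either may be the nearer to the robot. Does not fit this screw; leave it alone.
- pad: Black rubber pad, fixed, 190 (x) by 130 (y) by 6 mm thick, on which both leaves lie. Origin: centre of its underside.
- fitting: Bystander: a waisted brass pipe fitting, 38 mm across and 36 mm high, standing on the stand's base plate on the robot's side of the screw. Origin at its underside.
- canister: Bystander: a stainless canister with a knob lid, 100 mm across, 106 mm high. Origin at its underside.
- white_jar: Bystander: a white plastic jar, 60 mm across, 60 mm high. Origin at its underside.
- amber_jar: Bystander: an orange plastic jar with a white cap, 54 mm across, 65 mm high. Origin at its underside.
- carton: Bystander: a small cardboard carton, 75 x 110 x 55 mm. Origin at its underside.
- torch: Bystander: a black and silver pocket torch, 130 mm long, 26 mm across, lying. Origin at its underside.
- driver: Bystander: a screwdriver with a black handle, 200 mm long, lying. Origin at its underside.
Things that resemble listed ones, but are neither listed nor needed, are in the scene too. Leave any black look-alike of the leaf alone.

How it is judged:
By the outcome, as a careful person would: the job done as asked, in the order asked, and still so for the second after the job is handed in, with the robot touching nothing.
It also fails if it takes over 40 s, if anything falls off the work surface, if the arm or the gripper's body presses on something with over 40 N, if the wrist force passes 120 N, or if a joint passes its speed limit or range.

## Robot

A 7-joint arm with a two-finger parallel gripper is mounted at the origin on the work surface. World frame = base frame: x ahead of the robot, y to its left, z up, the work surface at z = 0. Lengths are in m, angles in rad, forces in N, time in s.
With the tool pointing down it reaches from about 0.4 to 0.85 m from the base axis. Payload 4.5 kg.
Tool frame: the origin (TCP) lies midway between the tips of the shut fingers; the grasp point (between the pads) lies 19 mm behind it; z points along the fingers, y is the direction in which the jaws open and shut (so a half turn about z gives the same grasp; the last joint's range is limited). The gripper opens to 88 mm and grips with 3 to 60 N. Pads are 18 mm wide; open, the fingers measure 123 mm over their backs; the gripper's body (75 mm by 187 mm) begins 45 mm behind the grasp point.
Start: joints at [-1.143, 0.689, -0.195, 1.565, 0.157, 0.902, -0.215], TCP at [0.24, 0.577, 0.239] pointing down, gripper open.
Joint ranges: [-3.01, 3.01], [-0.46, 2.08], [-1.47, 1.51], [0.13, 2.56], [-1, 4.14], [0.04, 2.09], [-2.66, 2.66]. Speed limits (rad/s): [2.57, 2.57, 3.14, 3.14, 3.14, 3.14, 3.14].

## Interface

Orientations are given as a unit quaternion [x, y, z, w].
In Python, from plant import get_state, snapshot, finish_job, find_in gives the robot as it stands.
- The arm moves only by the shell command python3 -m creep 'ROWS' [OPENING] [FORCE]. ROWS is JSON, one flat list of numbers, 6 for each row, row after row: the shift along the tool's x, y, z in mm, then the turn, a rotation vector about the tool's x, y, z in degrees. In form: [tx, ty, tz, wx, wy, wz, tx, ty, tz, wx, wy, wz, ...]. A call has 1 to 5 rows; each row shifts and turns the pose as measured when the row begins, along the tool's axes as they then stand; what a row does not reach is not made up. A row lasts 1/12 s, in which the tool goes at most 41.7 mm and 7.16 degrees, less where a joint would pass 70% of its speed; a pose out of reach is approached as far as the arm can. A call is refused whole if a number of a shift passes 41.7 or a number of a turn 7.16, either way. A call with a gripper value outside its range is refused whole. OPENING is the finger opening in mm, from 0 to 88.1, set as the call begins (- or left out, the last holds). The fingers move at their own pace and stop on an object; FORCE is the grip in N (left out, the last holds). Time passes only in rows, so rows that do not move let the fingers close. It gives the time, the measured TCP pose, the force and the opening at its end, in the units of the state.
- get_state(): the state, without advancing time (a new reading comes with each control period).
- snapshot(name): name is "side" or "top"; returns a dict with "color" (480x640x3 uint8, red, green, blue), "intrinsics" (3x3 intrinsics, pixels), "extrinsics" (4x4, takes a point from world to camera coordinates). Camera axes: x right, y down, z forward; pixel columns grow to the right and rows downward; lengths in m; the calibration is good to about 2 mm. A picture is of the moment at which its call begins. There is no depth.
- finish_job(): hands the job in, once; it reports no verdict.
Trained networks look in the newest picture that a camera, given by its name, has taken for a name from the list of things; names that differ only in an ending like _2 or _b are one class to them, and where a whole thing is asked for, a point or a joint stands for the part that bears it (a point fixed in the world has none). Each returns a list of dicts, best first, with "score" (0 to 1); they miss things now and then, are a little off and sometimes report something else, mostly with a low value. They report only what shows in the picture. A call takes as long as a camera call. They do not tell look-alikes from the thing itself.
- find_in(thing, camera): "xy" ([column, row] in pixels, amid what is visible of it).
The state is a dict: "clock": time; "q": joint angles; "qd": joint speeds; "joint_torque": joint torques, N m; "tool_pos": TCP position; "eef_rot": TCP orientation; "contact_force": force on the tool from outside, world axes, zero at the start; "moment": the same for the moment, N m; "opening": opening from 0.0 (shut) to 1.0 (fully open).
Only numpy, scipy, OpenCV 4.12 (cv2) and the standard library are available. Lean on these libraries where they do the work, as an engineer would, in place of code of your own. Each camera call takes 0.05 s, during which the arm holds its last target.

## Working session

There is one attempt and no reset: what is moved stays moved. The work goes in short steps, Python scripts to look and compute and a shell command to move; the robot and the scene stay as the last step left them, time stands still between calls to the robot, and variables do not carry over. Pictures are saved under pics/ and viewed, and the job is handed in when it is done.

```bash
ls; mkdir -p pics
python3 - <<'E'
from plant import *
import cv2,numpy as np
s=get_state();print({k:np.round(v,4).tolist() for k,v in s.items()})
for c in("top","side"):
    d=snapshot(c);cv2.imwrite(f"pics/{c}0.png",d["color"][:,:,::-1])
    print(c,np.round(d["intrinsics"],1).tolist(),np.round(d["extrinsics"],4).tolist())
    for t in("leaf","tab","edge_left","edge_right","other_leaf","spindle","rest","stand","pad","fitting"):
        print(t,[(np.round(f["xy"],1).tolist(),round(f["score"],2)) for f in find_in(t,c)][:4])
E
```

```text
pics
{'clock': 0.0, 'q': [-1.1432, 0.69, -0.1945, 1.5664, 0.1573, 0.9025, -0.2151], 'qd': [0.0002, -0.0003, 0.0003, -0.0003, 0.0002, 0.0023, -0.0012], 'joint_torque': [0.0007, -52.7557, -1.2663, -15.3423, -0.0525, 0.0065, 0.0002], 'tool_pos': [0.2396, 0.5765, 0.2379], 'eef_rot': [0.1956, 0.9807, -0.0009, -0.0001], 'contact_force': [-0.9884, -0.6109, -0.1436], 'moment': [0.0377, 0.0324, 0.0658], 'opening': 1.0038}
top [[549.1, 0.0, 321.2], [0.0, 549.1, 248.9], [0.0, 0.0, 1.0]] [[-0.0081, -1.0, -0.0002, 0.008], [-0.9902, 0.0081, -0.1392, 0.5739], [0.1392, -0.0009, -0.9903, 1.2482], [0.0, 0.0, 0.0, 1.0]]
leaf [([440.0, 346.6], 0.78), ([344.9, 301.8], 0.64), ([406.5, 295.1], 0.6), ([271.7, 300.2], 0.6)]
tab [([408.7, 296.4], 0.89), ([344.6, 303.6], 0.78), ([442.2, 348.6], 0.55)]
edge_left [([407.3, 294.4], 0.95), ([438.6, 345.3], 0.92), ([347.0, 302.4], 0.82)]
edge_right [([347.1, 304.9], 0.97), ([406.9, 300.8], 0.85), ([441.2, 351.7], 0.74), ([121.7, 234.2], 0.69)]
other_leaf [([411.2, 259.5], 0.65)]
spindle [([255.2, 268.5], 0.9)]
rest [([261.6, 260.9], 0.88), ([129.5, 326.9], 0.34)]
stand [([259.7, 261.8], 0.75)]
pad [([404.4, 279.0], 0.73)]
fitting [([272.0, 296.2], 0.53)]
side [[542.7, 0.0, 319.1], [0.0, 542.7, 240.9], [0.0, 0.0, 1.0]] [[0.9073, -0.4202, 0.0136, -0.5189], [-0.2818, -0.6318, -0.7221, 0.1838], [0.312, 0.6513, -0.6917, 1.064], [0.0, 0.0, 0.0, 1.0]]
leaf [([281.0, 280.5], 0.97), ([311.9, 326.9], 0.94), ([270.7, 385.3], 0.64)]
tab [([280.9, 279.7], 0.69), ([269.7, 387.6], 0.68), ([311.0, 329.0], 0.56)]
edge_left [([277.4, 283.2], 0.87), ([312.4, 328.6], 0.76), ([268.2, 387.7], 0.61)]
edge_right [([313.2, 330.2], 0.67), ([277.9, 281.4], 0.57), ([268.7, 385.2], 0.57)]
other_leaf [([352.7, 320.5], 0.82)]
spindle [([281.4, 204.6], 0.57)]
rest [([288.1, 213.0], 0.77)]
stand [([288.8, 214.7], 0.7), ([311.1, 327.6], 0.63)]
pad [([333.1, 328.9], 0.96)]
fitting [([257.9, 220.2], 0.63)]
```

View pics/top0.png

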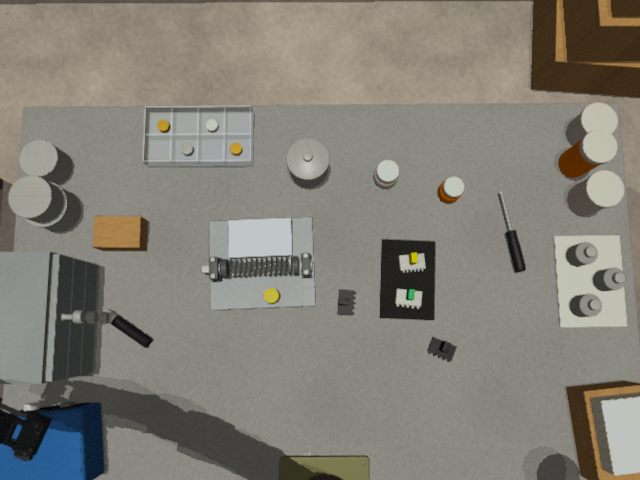

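View pics/side0.png

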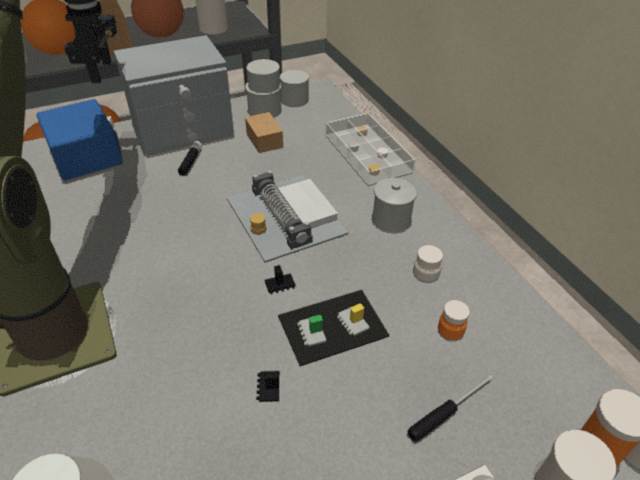

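Run:
```python
import cv2
a=cv2.imread("pics/top0.png");cv2.imwrite("pics/t1.png",cv2.resize(a[200:370,180:460],(800,486),interpolation=cv2.INTER_CUBIC))
a=cv2.imread("pics/side0.png");cv2.imwrite("pics/s1.png",cv2.resize(a[140:400,200:420],(508,600),interpolation=cv2.INTER_CUBIC))
```

```text
(no output)
```

View pics/t1.png

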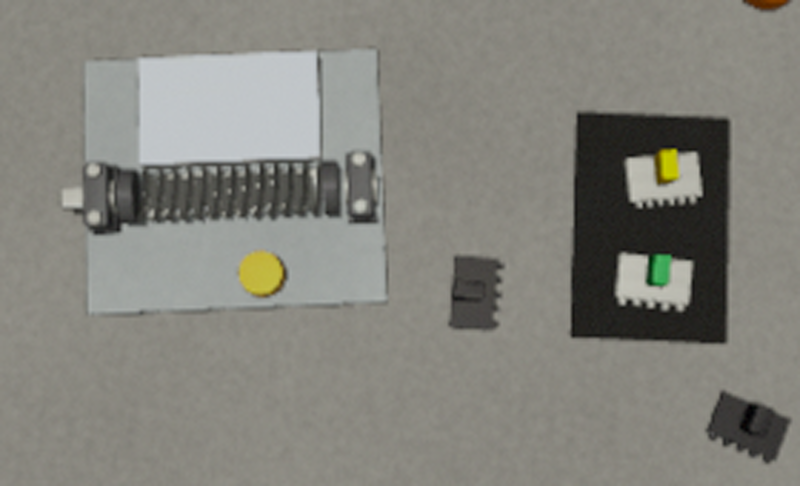

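View pics/s1.png

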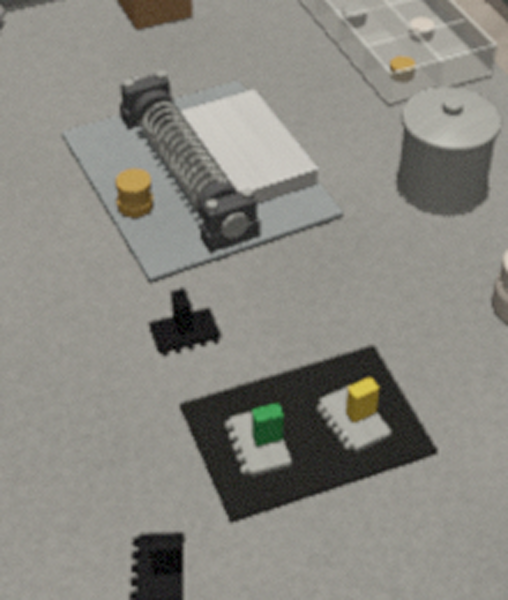

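The crops show the green-tabbed leaf with five teeth at top (408,297) and side (312,328). The yellow leaf is at (411,261) and the black look-alikes are at (346,302) and (442,348). The green tab on the pad is the one meant. Next I measure the poses.

```bash
cat > h.py <<'E'
import numpy as np,cv2
from plant import *
def bp(d,uv,z):
    K=d["intrinsics"];T=d["extrinsics"];R=T[:3,:3];t=T[:3,3]
    uv=np.atleast_2d(uv);r=np.c_[uv,np.ones(len(uv))]@np.linalg.inv(K).T@R
    c=-R.T@t
    return c+r*((z-c[2])/r[:,2])[:,None]
def pj(d,P):
    K=d["intrinsics"];T=d["extrinsics"];p=(np.atleast_2d(P)@T[:3,:3].T+T[:3,3])@K.T
    return p[:,:2]/p[:,2:]
def rectify(d,z,cx,cy,half,n):
    "top-down ortho at height z: row 0 = +x, col 0=+y"
    g=np.linspace(-half,half,n);Y,X=np.meshgrid(cy-g,cx-g)
    uv=pj(d,np.c_[X.ravel(),Y.ravel(),np.full(X.size,z)]).astype(np.float32).reshape(n,n,2)
    return cv2.remap(d["color"],uv[...,0],uv[...,1],cv2.INTER_CUBIC)
def tri(ds,uvs):
    A=[];b=[]
    for d,uv in zip(ds,uvs):
        P=d["intrinsics"]@d["extrinsics"][:3]
        for k in(0,1):
            r=P[k]-uv[k]*P[2];A.append(r[:3]);b.append(-r[3])
    return np.linalg.lstsq(np.array(A),np.array(b),rcond=None)[0]
E
python3 - <<'E'
from h import *
import pickle
D={c:snapshot(c) for c in("top","side")};pickle.dump(D,open("d0.pkl","wb"))
d=D["top"];im=d["color"].astype(int)
def cen(m): n,l,s,c=cv2.connectedComponentsWithStats(m.astype(np.uint8)); i=1+np.argmax(s[1:,4]); return c[i],s[i,4],l==i
uv=[]
for c in D:
    a=D[c]["color"].astype(int);g=(a[...,1]>a[...,0]+40)&(a[...,1]>a[...,2]+30)&(np.arange(480)[:,None]>240)&(np.arange(640)[None]>200)
    ce,ar,_=cen(g);print(c,"green",ce,ar);uv.append(ce)
    if c=="top":print("tabtop",bp(D[c],ce,.047))
print("tri tab",tri(list(D.values()),uv))
m=np.zeros((480,640),bool);m[280:315,385:432]=1
ce,ar,lf=cen((im.min(2)>120)&m);print("leaf plate",ce,ar)
P=bp(d,np.argwhere(lf)[:,::-1],.012)[:,:2]
r=cv2.minAreaRect((P*1000).astype(np.float32));print("leaf rect mm",r)
m=np.zeros((480,640),bool);m[205:262,215:305]=1
ce,ar,ta=cen((im.min(2)>185)&m);P=bp(d,np.argwhere(ta)[:,::-1],.030)[:,:2]
print("table",ce,ar,cv2.minAreaRect((P*1000).astype(np.float32)))
cv2.imwrite("pics/rl.png",rectify(d,.012,*bp(d,[[409,298]],.012)[0][:2],.06,500)[:,:,::-1])
c=bp(d,[[261,262]],.03)[0];print("stand c",c)
cv2.imwrite("pics/rs.png",rectify(d,.030,c[0],c[1],.15,600)[:,:,::-1])
E
```

```text
top green [410.54666667 293.85333333] 75
tabtop [[ 0.46661756 -0.20191016  0.047     ]]
side green [315.67039106 322.64804469] 179
tri tab [ 0.46830303 -0.20483082  0.03061873]
leaf plate [408.20414201 298.42899408] 338
leaf rect mm ((458.11407470703125, -202.33782958984375), (60.511573791503906, 41.57347869873047), 83.21013641357422)
table [259.2777024  237.35820896] 2211 ((604.7119140625, 149.73831176757812), (86.18573760986328, 145.76220703125), 1.940269112586975)
stand c [0.545393   0.14550705 0.03      ]
```

View pics/rs.png

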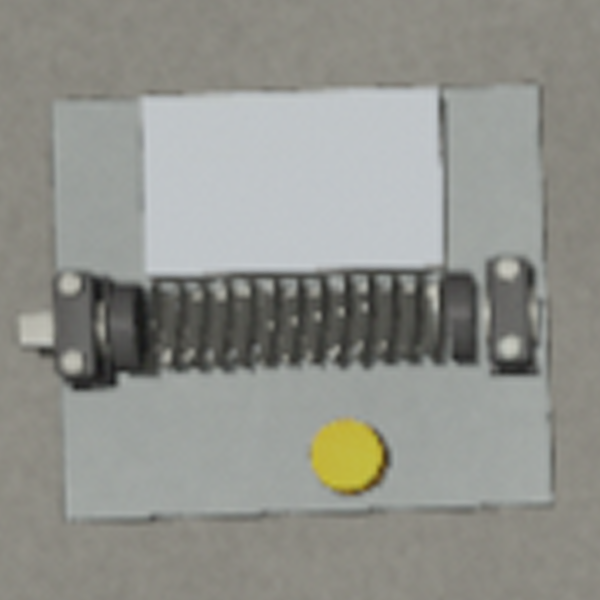

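View pics/rl.png

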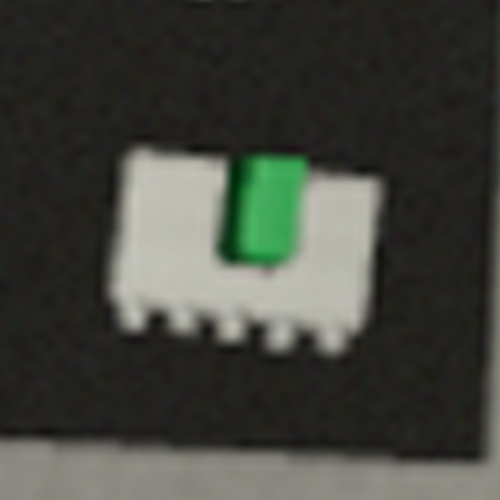

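```bash
python3 - <<'E'
from h import *
import pickle
from scipy.optimize import least_squares
D=pickle.load(open("d0.pkl","rb"))
# stand pose: refine by table+base plate edges in top image (gradient-based)
def W(p,S):
    th=p[2];R=np.array([[np.cos(th),-np.sin(th),0],[np.sin(th),np.cos(th),0],[0,0,1]])
    return S@R.T+np.array([p[0],p[1],0])
def seg(a,b,n):return np.linspace(a,b,n)
edges=[(seg((116,-70,30),(116,70,30),60),(1,0,0)),(seg((32,75,30),(110,75,30),40),(0,1,0)),(seg((32,-75,30),(110,-75,30),40),(0,-1,0)),
 (seg((-95,-110,8),(-95,110,8),80),(-1,0,0)),(seg((120,80,8),(120,120,8),20),(1,0,0)),(seg((120,-120,8),(120,-85,8),20),(1,0,0)),
 (seg((-90,125,8),(-35,125,8),30),(0,1,0)),(seg((40,125,8),(115,125,8),30),(0,1,0)),(seg((-90,-125,8),(-35,-125,8),30),(0,-1,0)),(seg((40,-125,8),(115,-125,8),30),(0,-1,0))]
d=D["top"];g=cv2.cvtColor(d["color"],cv2.COLOR_RGB2GRAY).astype(np.float32)
p=np.array([.5337,.1473,np.radians(1.94)])
off=np.arange(-5,5.01,.25)
def meas(p,d,g):
    out=[]
    for S,n in edges:
        S=S/1000;n=np.array(n)/1000
        prof=np.mean([g_ for g_ in [cv2.remap(g,*(pj(d,W(p,S+o*n)).astype(np.float32).T.reshape(2,-1,1)),cv2.INTER_LINEAR).ravel() for o in off]],axis=1)
        gr=np.abs(np.gradient(prof));gr[gr<gr.max()*.4]=0
        out.append((off*gr).sum()/gr.sum())
    return np.array(out)
for c in("top","side"):
    d=D[c];g=cv2.cvtColor(d["color"],cv2.COLOR_RGB2GRAY).astype(np.float32)
    q=p.copy()
    for it in range(4):
        o=meas(q,d,g)
        # residual per edge: offset ≈ n·(R^T dt)+ dth*(lever)
        A=[];
        for S,n in edges:
            th=q[2];n=np.array(n);m=S.mean(0)
            nw=np.array([np.cos(th)*n[0]-np.sin(th)*n[1],np.sin(th)*n[0]+np.cos(th)*n[1]])
            A.append([nw[0],nw[1],n[0]*-m[1]+n[1]*m[0]])
        x=np.linalg.lstsq(np.array(A),o,rcond=None)[0]
        q+=np.array([x[0]/1000,x[1]/1000,x[2]])
    print(c,np.round(q,4),np.degrees(q[2]),"edge resid mm",np.round(meas(q,d,g),1))
    # unwrap cylinder
    a=np.radians(np.linspace(80,-70,300));y=np.linspace(.075,-.075,750)
    A_,Y=np.meshgrid(a,y,indexing="ij")
    S=np.c_[(.022*np.sin(A_)).ravel(),Y.ravel(),(.033+.022*np.cos(A_)).ravel()]
    uv=pj(d,W(q,S)).astype(np.float32).reshape(300,750,2)
    cv2.imwrite(f"pics/un_{c}.png",cv2.remap(d["color"],uv[...,0],uv[...,1],cv2.INTER_CUBIC)[:,:,::-1])
E
python3 -c "
import cv2,numpy as np
cv2.imwrite('pics/un.png',np.vstack([cv2.imread('pics/un_top.png'),cv2.imread('pics/un_side.png')]))"
```

```text
top [0.5336 0.146  0.0348] 1.9959980897936278 edge resid mm [-0.  -0.4 -0.2 -1.5 -0.7 -0.7 -1.3 -1.  -1.3 -1.2]
side [0.5354 0.1429 0.0168] 0.9619740307373945 edge resid mm [-0.9  1.5 -0.7  0.9  4.1 -0.3 -0.8  0.2  1.   0.1]
```

View pics/un.png

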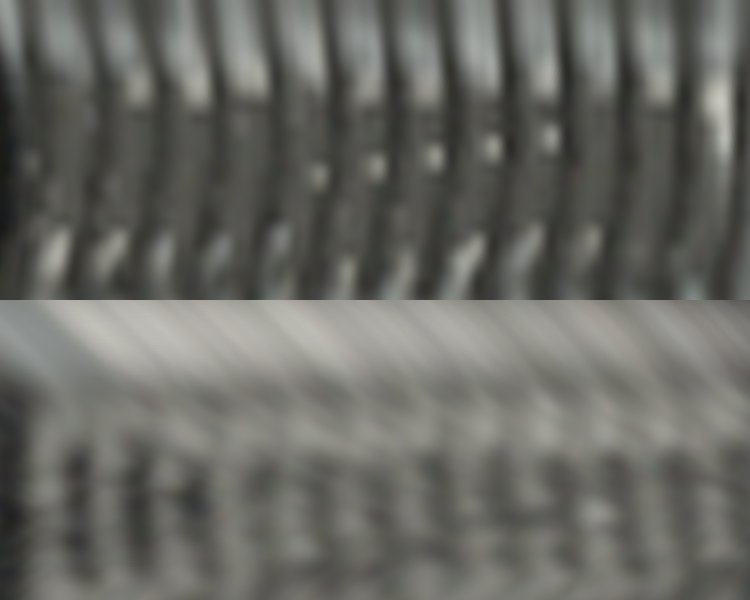

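Run:
```python
import cv2,numpy as np
g=cv2.imread("pics/un_top.png",0).astype(float)
for r in range(0,300,20):
    s=g[r:r+10,130:670].mean(0);s=s-s.mean();x=np.arange(130,670)
    f=(s*np.exp(-2j*np.pi*x/60)).sum()*2/len(x)
    xm=(-np.angle(-f)*60/2/np.pi)%60   # column of minimum (dark)
    yd=(75-.2*(xm))%12
    print(80-(r+5)*.5,"amp",round(abs(f),1),"dark y mod12",round(yd,2))
```

```text
77.5 amp 26.0 dark y mod12 10.06
67.5 amp 32.7 dark y mod12 9.62
57.5 amp 38.5 dark y mod12 9.03
47.5 amp 42.0 dark y mod12 8.18
37.5 amp 39.9 dark y mod12 7.61
27.5 amp 16.8 dark y mod12 8.02
17.5 amp 13.9 dark y mod12 8.26
7.5 amp 17.8 dark y mod12 7.78
-2.5 amp 14.2 dark y mod12 7.68
-12.5 amp 9.6 dark y mod12 8.89
-22.5 amp 10.3 dark y mod12 10.31
-32.5 amp 14.7 dark y mod12 10.97
-42.5 amp 25.0 dark y mod12 11.83
-52.5 amp 25.4 dark y mod12 0.69
-62.5 amp 22.6 dark y mod12 1.51
```

Top image fit puts the stand at (0.534, 0.146) with yaw 2.0°. The grooves on the table side lie near stand y ≈ +4.3 mod 12 mm. The leaf yaw is −6.8° and the tab is near (0.467, −0.204), consistent with the triangulation. Now I move to above the tab.

```bash
cat > to.py <<'E'
import sys,numpy as np
from scipy.spatial.transform import Rotation as Ro
from plant import get_state
# x y z(mm) yaw of tool-y minus 90 (deg)
t=np.array([float(v) for v in sys.argv[1:5]])
s=get_state();R=Ro.from_quat(s["eef_rot"])
z=np.radians(t[3]);G=Ro.from_matrix(np.array([[-np.cos(z),-np.sin(z),0],[-np.sin(z),np.cos(z),0],[0,0,-1]]).T.T)
G=Ro.from_matrix(np.c_[[-np.cos(z),-np.sin(z),0],[-np.sin(z),np.cos(z),0],[0,0,-1]])
p=np.array(s["tool_pos"])*1000
print("clock",round(s["clock"],2),"tcp",p.round(1),"F",np.round(s["contact_force"],1),"M",np.round(s["moment"],2),"open",round(s["opening"]*88.1,1),"q",np.round(s["q"],2))
print("shift in tool axes now:",R.inv().apply(t[:3]-p).round(1),"in goal axes:",G.inv().apply(t[:3]-p).round(1),"turn:",(R.inv()*G).as_rotvec(degrees=True).round(2))
E
python3 to.py 450 150 200 -6.8
```

```text
clock 1.2 tcp [239.8 577.2 238.7] F [-0.8 -0.5 -0.5] M [-0.03  0.    0.  ] open 88.1 q [-1.14  0.69 -0.19  1.57  0.16  0.9  -0.22]
shift in tool axes now: [-358.  -313.9   38.7] in goal axes: [-259.3 -399.3   38.7] turn: [  0.     0.   -15.76]
```

```bash
python3 -m creep '[-30,-41,0,0,0,-3,-30,-41,0,0,0,-3,-30,-41,0,0,0,-3,-30,-41,0,0,0,-3,-30,-41,0,0,0,-3]' 60 5; python3 to.py 466.5 -203.3 150 -6.8
```

```text
clock: 1.62
tool_pos: [0.308, 0.3792, 0.2366]
eef_rot: [0.051, 0.999, 0.006, -0.002]
contact_force: [1.0, 0.2, 0.1]
opening: 0.682
clock 1.62 tcp [308.  379.2 236.6] F [1.  0.2 0.1] M [-0.03 -0.04  0.03] open 60.1 q [-0.77  0.52 -0.31  1.97  0.24  0.67  0.24]
shift in tool axes now: [-217.8 -564.2   78.7] in goal axes: [-226.3 -559.6   86.6] turn: [ 0.71 -0.27  0.91]
```

```bash
python3 -m creep '[-25,-41,3,0,0,0,-22,-41,3,0,0,0,-20,-41,3,0,0,0,-18,-41,3,0,0,0,-15,-41,3,0,0,0]'; python3 -m creep '[-12,-41,3,0,0,0,-12,-41,3,0,0,0,-12,-41,3,0,0,0,-12,-41,3,0,0,0,-12,-41,3,0,0,0]'; python3 to.py 466.5 -203.3 100 -6.8
```

```text
clock: 2.03
tool_pos: [0.3811, 0.1849, 0.2218]
eef_rot: [0.05, 0.999, 0.009, 0.001]
contact_force: [1.7, -0.7, 0.3]
opening: 0.677
clock: 2.45
tool_pos: [0.4205, -0.0193, 0.2049]
eef_rot: [0.05, 0.999, 0.01, 0.004]
contact_force: [0.9, 1.2, -0.4]
opening: 0.681
clock 2.45 tcp [420.5 -19.3 204.9] F [ 0.9  1.2 -0.4] M [-0.03 -0.05 -0.02] open 60.0 q [ 0.2   0.51 -0.37  2.19  0.35  0.48  1.03]
shift in tool axes now: [ -63.3 -180.6  101.8] in goal axes: [ -67.5 -177.3  104.9] turn: [1.13 0.38 1.12]
```

```bash
python3 -m creep '[-14,-38,18,1,0,1,-13,-38,18,0,0,0,-13,-38,18,0,0,0,-13,-38,18,0,0,0,-10,-25,18,0,0,0]'; python3 to.py 466.5 -203.3 60 -6.8
```

```text
clock: 2.87
tool_pos: [0.4637, -0.1991, 0.1219]
eef_rot: [0.062, 0.998, -0.001, 0.009]
contact_force: [0.0, 0.1, -0.1]
opening: 0.677
clock 2.87 tcp [ 463.7 -199.1  121.9] F [ 0.   0.1 -0.1] M [ 0.03 -0.06 -0.04] open 59.7 q [ 0.5   0.73 -0.29  2.04  0.49  0.42  1.27]
shift in tool axes now: [-2.2 -3.8 61.9] in goal axes: [-3.3 -3.9 61.9] turn: [-0.06  1.03 -0.3 ]
```

```bash
python3 -m creep '[-3,-4,25,0,1,0,0,0,25,0,0,0,0,0,12,0,0,0,0,0,0,0,0,0]'; python3 to.py 466.5 -203.3 17 -6.8
python3 - <<'E'
from h import *
for c in("top","side"):
    d=snapshot(c);uv=pj(d,[.4665,-.2033,.04])[0].astype(int);a=d["color"][uv[1]-60:uv[1]+60,uv[0]-60:uv[0]+60,::-1]
    cv2.imwrite(f"pics/g1_{c}.png",cv2.resize(a,(400,400),interpolation=cv2.INTER_CUBIC))
cv2.imwrite("pics/g1.png",np.hstack([cv2.imread("pics/g1_top.png"),cv2.imread("pics/g1_side.png")]))
E
```

```text
clock: 3.2
tool_pos: [0.4677, -0.2161, 0.0544]
eef_rot: [0.07, 0.998, -0.003, 0.001]
contact_force: [-0.7, -0.9, 0.2]
opening: 0.682
clock 3.2 tcp [ 467.7 -216.1   54.4] F [-0.7 -0.9  0.2] M [0.01 0.03 0.06] open 60.1 q [ 0.46  0.86 -0.2   2.03  0.55  0.3   1.23]
shift in tool axes now: [ 3.1 12.7 37.3] in goal axes: [ 2.7 12.5 37.4] turn: [-0.39  0.16 -1.27]
```

View pics/g1.png

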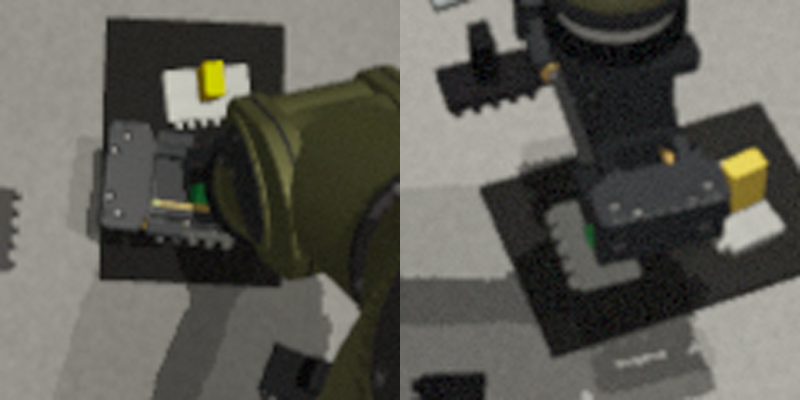

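Both crops show the gripper body over the leaf with the green tab between the fingers. The TCP overshot y by 12 mm, so I correct that above the tab.

```bash
python3 -m creep '[3,10,0,0,0,-1,0,2,0,0,0,0,0,0,0,0,0,0]'; python3 to.py 466.5 -203.3 17 -6.8
```

```text
clock: 3.55
tool_pos: [0.4686, -0.2015, 0.0591]
eef_rot: [0.06, 0.998, -0.004, 0.004]
contact_force: [-0.0, -0.5, -0.1]
opening: 0.681
clock 3.55 tcp [ 468.6 -201.5   59.1] F [-0.  -0.5 -0.1] M [ 0.02 -0.04 -0.04] open 60.0 q [ 0.43  0.85 -0.19  2.05  0.56  0.29  1.22]
shift in tool axes now: [ 2.3 -1.7 42.1] in goal axes: [ 1.9 -2.  42.1] turn: [-0.39  0.54 -0.05]
```

```bash
python3 -m creep '[1.5,-1.5,18,0,0.5,0,0.5,0,12,0,0,0,0,0,8,0,0,0,0,0,0,0,0,0]'; python3 to.py 466.5 -203.3 17 -6.8
```

```text
clock: 3.88
tool_pos: [0.4701, -0.2012, 0.0242]
eef_rot: [0.058, 0.998, -0.004, 0.004]
contact_force: [-0.7, 0.2, -0.3]
opening: 0.681
clock 3.88 tcp [ 470.1 -201.2   24.2] F [-0.7  0.2 -0.3] M [0.04 0.03 0.08] open 60.0 q [ 0.39  0.92 -0.13  2.05  0.58  0.2   1.19]
shift in tool axes now: [ 3.4 -2.5  7.2] in goal axes: [ 3.3 -2.5  7.2] turn: [-0.39  0.52  0.2 ]
```

```bash
python3 -m creep '[3,-2,5,0,0.5,0,1,-1,2,0,0,0,0,0,0,0,0,0]'; python3 to.py 466.5 -203.3 17 -6.8
```

```text
clock: 4.13
tool_pos: [0.4663, -0.2036, 0.018]
eef_rot: [0.057, 0.998, -0.004, 0.0]
contact_force: [-0.4, 0.4, -0.4]
opening: 0.679
clock 4.13 tcp [ 466.3 -203.6   18. ] F [-0.4  0.4 -0.4] M [-0.    0.02 -0.  ] open 59.8 q [ 0.39  0.93 -0.13  2.05  0.59  0.2   1.2 ]
shift in tool axes now: [-0.2  0.3  1. ] in goal axes: [-0.2  0.3  1. ] turn: [-0.4   0.06  0.26]
```

```bash
python3 -m creep '[0,0,0,0,0,0,0,0,0,0,0,0,0,0,0,0,0,0,0,0,0,0,0,0,0,0,0,0,0,0]' 0 20; python3 to.py 466.5 -203.3 17 -6.8
```

```text
clock: 4.55
tool_pos: [0.4667, -0.2043, 0.0191]
eef_rot: [0.058, 0.998, -0.004, 0.001]
contact_force: [-0.3, -0.7, -0.3]
opening: 0.327
clock 4.55 tcp [ 466.7 -204.3   19.1] F [-0.3 -0.7 -0.3] M [0.05 0.01 0.  ] open 28.8 q [ 0.4   0.93 -0.13  2.05  0.59  0.2   1.2 ]
shift in tool axes now: [0.3 1.  2.1] in goal axes: [0.3 1.  2.1] turn: [-0.43  0.16  0.2 ]
```

```bash
python3 -m creep '[0,0,1,0,0,0,0,0,0,0,0,0,0,0,0,0,0,0,0,0,0,0,0,0]'; python3 to.py 466.5 -203.3 17 -6.8
```

```text
clock: 4.88
tool_pos: [0.4669, -0.2044, 0.0184]
eef_rot: [0.058, 0.998, -0.004, 0.001]
contact_force: [-0.8, -0.3, 0.3]
opening: 0.157
clock 4.88 tcp [ 466.9 -204.4   18.4] F [-0.8 -0.3  0.3] M [ 0.05 -0.06  0.03] open 13.9 q [ 0.39  0.93 -0.13  2.05  0.59  0.2   1.2 ]
shift in tool axes now: [0.5 1.  1.3] in goal axes: [0.5 1.  1.4] turn: [-0.43  0.2   0.19]
```

```bash
python3 -m creep '[0,0,-15,0,0,0,0,0,-30,0,0,0,-10,15,-35,0,0,0,-12,30,-20,0,0,-2,-12,38,-5,0,0,-2]'; python3 to.py 595.4 152.5 110 2
```

```text
clock: 5.3
tool_pos: [0.5026, -0.1323, 0.1229]
eef_rot: [0.03, 1.0, -0.007, -0.006]
contact_force: [1.2, -0.0, -0.6]
opening: 0.159
clock 5.3 tcp [ 502.6 -132.3  122.9] F [ 1.2 -0.  -0.6] M [ 0.09 -0.13 -0.02] open 14.0 q [ 0.35  0.75 -0.31  1.97  0.48  0.5   1.2 ]
shift in tool axes now: [-75.7 290.    8. ] in goal axes: [-102.7  281.4   12.9] turn: [-0.76 -0.71 -5.44]
```

Run:
```python
from h import *
for c in("top","side"):
    d=snapshot(c);cv2.imwrite(f"pics/l1_{c}.png",d["color"][:,:,::-1])
```

```text
(no output)
```

View pics/l1_side.png

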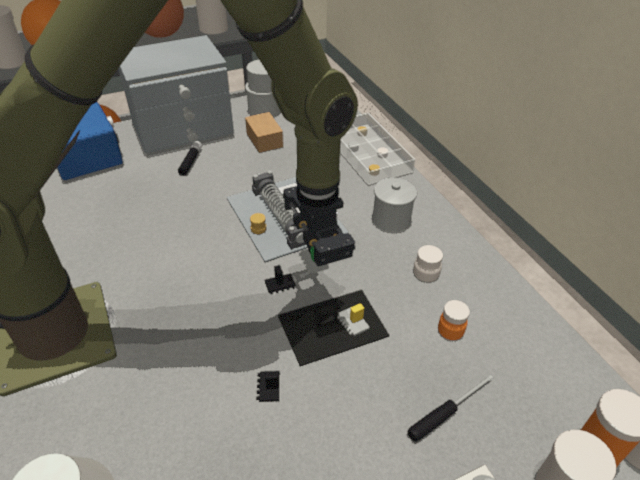

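The side view shows the leaf in the grip near (308,278), the yellow leaf undisturbed at (355,318). I carry on to the stand.

```bash
python3 -m creep '[-10,40,0,0,0,-2,-12,40,0,0,0,-2,-15,40,0,0,0,-1,-15,40,0,0,0,0,-15,40,0,0,0,0]'; python3 to.py 595.4 152.5 110 2
```

```text
clock: 5.82
tool_pos: [0.5661, 0.0617, 0.1172]
eef_rot: [-0.014, 1.0, -0.008, -0.008]
contact_force: [0.6, 0.4, -1.0]
opening: 0.154
clock 5.82 tcp [566.1  61.7 117.2] F [ 0.6  0.4 -1. ] M [-0.01 -0.08 -0.08] open 13.6 q [-0.02  0.81 -0.31  1.82  0.42  0.61  1.  ]
shift in tool axes now: [-31.8  90.1   5.1] in goal axes: [-32.4  89.8   7.2] turn: [-0.95 -0.94 -0.43]
```

```bash
python3 -m creep '[-14,38,0,-0.5,-0.5,0,-10,25,0,-0.5,-0.5,0,-3,5,0,0,0,0,0,0,0,0,0,0]'; python3 to.py 595.4 152.5 80 2
```

```text
clock: 6.15
tool_pos: [0.5916, 0.147, 0.1142]
eef_rot: [-0.021, 1.0, 0.005, 0.001]
contact_force: [-0.3, -1.2, -0.4]
opening: 0.157
clock 6.15 tcp [591.6 147.  114.2] F [-0.3 -1.2 -0.4] M [-0.05  0.01  0.02] open 13.9 q [-0.13  0.84 -0.32  1.71  0.39  0.64  0.94]
shift in tool axes now: [-3.9  5.  34.2] in goal axes: [-4.   5.4 34.2] turn: [0.58 0.11 0.39]
```

```bash
python3 -m creep '[-5,4,22,0.5,0,0.3,-2,1,20,0,0,0,0,0,14,0,0,0,0,0,0,0,0,0]'; python3 to.py 595.4 152.5 43 2
python3 - <<'E'
from h import *
for c in("top","side"):
    d=snapshot(c);uv=pj(d,[.58,.15,.04])[0].astype(int);a=d["color"][uv[1]-60:uv[1]+60,uv[0]-60:uv[0]+60,::-1]
    cv2.imwrite(f"pics/g2_{c}.png",cv2.resize(a,(400,400),interpolation=cv2.INTER_CUBIC))
cv2.imwrite("pics/g2.png",np.hstack([cv2.imread("pics/g2_top.png"),cv2.imread("pics/g2_side.png")]))
E
```

```text
clock: 6.48
tool_pos: [0.5974, 0.1454, 0.0557]
eef_rot: [-0.016, 1.0, -0.003, -0.0]
contact_force: [0.0, 0.3, -0.6]
opening: 0.158
clock 6.48 tcp [597.4 145.4  55.7] F [ 0.   0.3 -0.6] M [-0.07  0.03 -0.02] open 13.9 q [-0.17  0.94 -0.27  1.71  0.43  0.56  0.9 ]
shift in tool axes now: [ 1.8  7.3 12.7] in goal axes: [ 1.8  7.2 12.7] turn: [-0.31 -0.05 -0.14]
```

View pics/g2.png

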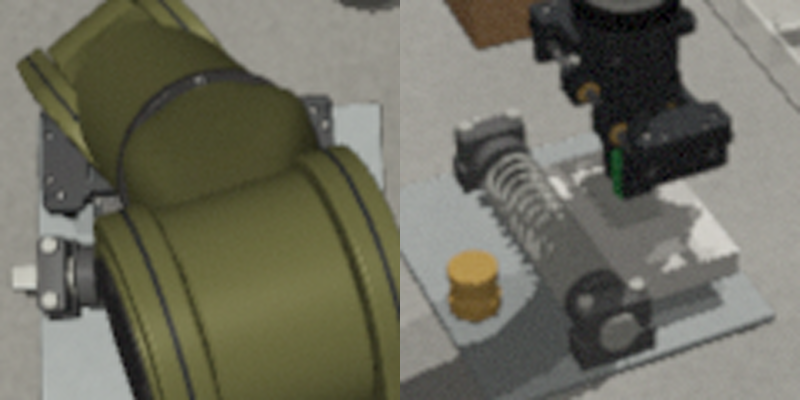

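The top view is blocked by the arm. The side view shows the leaf held over the rest table with the green tab at crop (617,170). I lower by feel.

```bash
python3 -m creep '[1,6,5,0,0,0,0,1,2,0,0,0,0,0,0,0,0,0]'; python3 to.py 595.4 152.5 43 2
```

```text
clock: 6.83
tool_pos: [0.5988, 0.1506, 0.0529]
eef_rot: [-0.014, 1.0, -0.002, 0.003]
contact_force: [0.2, -0.5, -0.4]
opening: 0.159
clock 6.83 tcp [598.8 150.6  52.9] F [ 0.2 -0.5 -0.4] M [ 0.03 -0.05 -0.07] open 14.0 q [-0.18  0.94 -0.26  1.71  0.43  0.55  0.89]
shift in tool axes now: [3.4 2.1 9.9] in goal axes: [3.3 2.1 9.9] turn: [-0.28  0.3  -0.39]
```

```bash
python3 -m creep '[1,2,5,-0.3,0.3,-0.4,0,0,4,0,0,0,0,0,0,0,0,0]'; python3 to.py 595.4 152.5 43 2; python3 -m creep '[0,0,1,0,0,0,0,0,0,0,0,0]'; python3 to.py 595.4 152.5 43 2
```

```text
clock: 7.08
tool_pos: [0.5985, 0.1529, 0.0447]
eef_rot: [-0.018, 1.0, 0.001, 0.001]
contact_force: [0.7, -0.3, -1.4]
opening: 0.156
clock 7.08 tcp [598.5 152.9  44.7] F [ 0.7 -0.3 -1.4] M [ 0.09 -0.04 -0.03] open 13.7 q [-0.18  0.95 -0.27  1.71  0.44  0.53  0.89]
shift in tool axes now: [ 3.1 -0.3  1.7] in goal axes: [ 3.1 -0.3  1.7] turn: [0.08 0.12 0.06]
clock: 7.25
tool_pos: [0.5986, 0.1529, 0.0436]
eef_rot: [-0.018, 1.0, 0.001, 0.001]
contact_force: [0.4, 0.1, -0.1]
opening: 0.153
clock 7.25 tcp [598.6 152.9  43.6] F [ 0.4  0.1 -0.1] M [-0.01 -0.05  0.04] open 13.5 q [-0.18  0.96 -0.27  1.71  0.44  0.53  0.89]
shift in tool axes now: [ 3.2 -0.3  0.6] in goal axes: [ 3.2 -0.3  0.6] turn: [0.08 0.11 0.06]
```

```bash
python3 -m creep '[0,0,1,0,0,0,0,0,0,0,0,0]'; python3 to.py 595.4 152.5 43 2;python3 -m creep '[0,0,1,0,0,0,0,0,0,0,0,0]'; python3 to.py 595.4 152.5 43 2
```

```text
clock: 7.42
tool_pos: [0.5988, 0.153, 0.0426]
eef_rot: [-0.018, 1.0, 0.001, 0.001]
contact_force: [0.3, -0.9, 0.6]
opening: 0.155
clock 7.42 tcp [598.8 153.   42.6] F [ 0.3 -0.9  0.6] M [-0.02 -0.05 -0.02] open 13.7 q [-0.18  0.96 -0.27  1.71  0.44  0.53  0.89]
shift in tool axes now: [ 3.4 -0.3 -0.4] in goal axes: [ 3.4 -0.3 -0.4] turn: [0.09 0.14 0.06]
clock: 7.58
tool_pos: [0.5989, 0.1531, 0.0426]
eef_rot: [-0.018, 1.0, 0.001, 0.001]
contact_force: [-0.6, -0.3, -0.7]
opening: 0.159
clock 7.58 tcp [598.9 153.1  42.6] F [-0.6 -0.3 -0.7] M [-0.   -0.02 -0.06] open 14.0 q [-0.18  0.96 -0.27  1.71  0.44  0.53  0.89]
shift in tool axes now: [ 3.6 -0.4 -0.4] in goal axes: [ 3.6 -0.4 -0.4] turn: [0.08 0.17 0.05]
```

On the table at TCP z = 42.6, matching the expected 42.4. I slide slowly towards the screw with a lighter grip.

```bash
python3 -m creep '[3,0,0,0,0,0,3,0,0,0,0,0,2,0,0,0,0,0,0,0,0,0,0,0]' - 12; python3 to.py 579.4 152 42.4 2
```

```text
clock: 7.92
tool_pos: [0.59, 0.1527, 0.0425]
eef_rot: [-0.018, 1.0, 0.001, 0.001]
contact_force: [0.2, 0.1, -1.0]
opening: 0.157
clock 7.92 tcp [590.  152.7  42.5] F [ 0.2  0.1 -1. ] M [0.   0.04 0.02] open 13.9 q [-0.18  0.95 -0.26  1.74  0.44  0.51  0.88]
shift in tool axes now: [10.6 -0.4  0.1] in goal axes: [10.6 -0.4  0.1] turn: [0.08 0.17 0.05]
```

```bash
for i in 1; do python3 -m creep '[2,0,0,0,0,0,1,0,0,0,0,0]'; done; python3 to.py 579.4 152 42.4 2;  python3 -m creep '[1,0,0,0,0,0,0,0,0,0,0,0]'; python3 to.py 579.4 152 42.4 2
```

```text
clock: 8.08
tool_pos: [0.5868, 0.1526, 0.0424]
eef_rot: [-0.018, 1.0, 0.001, 0.002]
contact_force: [-0.8, -0.3, -0.4]
opening: 0.154
clock 8.08 tcp [586.8 152.6  42.4] F [-0.8 -0.3 -0.4] M [ 0.01 -0.02  0.02] open 13.5 q [-0.19  0.95 -0.26  1.75  0.44  0.5   0.88]
shift in tool axes now: [ 7.5 -0.4  0. ] in goal axes: [ 7.5 -0.4  0. ] turn: [0.09 0.18 0.06]
clock: 8.25
tool_pos: [0.5856, 0.1526, 0.0424]
eef_rot: [-0.018, 1.0, 0.001, 0.002]
contact_force: [0.8, -0.7, -0.4]
opening: 0.157
clock 8.25 tcp [585.6 152.6  42.4] F [ 0.8 -0.7 -0.4] M [0.02 0.07 0.  ] open 13.9 q [-0.19  0.95 -0.25  1.75  0.44  0.5   0.87]
shift in tool axes now: [ 6.2 -0.4 -0. ] in goal axes: [ 6.2 -0.4  0. ] turn: [0.09 0.18 0.07]
```

```bash
python3 -m creep '[1,0,0,0,0,0,0,0,0,0,0,0]'|egrep 'pos|force'; python3 -m creep '[1,0,0,0,0,0,0,0,0,0,0,0]'|egrep 'pos|force'; python3 -m creep '[1,0,0,0,0,0,0,0,0,0,0,0]'|egrep 'pos|force'
```

```text
tool_pos: [0.5847, 0.1526, 0.0424]
contact_force: [-0.6, 0.3, -0.0]
tool_pos: [0.5839, 0.1523, 0.0424]
contact_force: [0.3, -0.6, -1.3]
tool_pos: [0.5828, 0.1521, 0.0424]
contact_force: [-0.5, -0.3, -0.7]
```

```bash
python3 -m creep '[1,0,0,0,0,0]'|egrep 'pos|force'; python3 -m creep '[1,0,0,0,0,0]'|egrep 'pos|force'; python3 -m creep '[1,0,0,0,0,0]'|egrep 'pos|force';python3 -m creep '[1,0,0,0,0,0]'; python3 to.py 579.4 152 42.4 2
```

```text
tool_pos: [0.582, 0.152, 0.0424]
contact_force: [0.6, -0.2, -0.9]
tool_pos: [0.581, 0.1518, 0.0424]
contact_force: [0.2, -0.5, -1.0]
tool_pos: [0.58, 0.1516, 0.0424]
contact_force: [0.1, -2.0, -0.8]
clock: 9.08
tool_pos: [0.5796, 0.1515, 0.0425]
eef_rot: [-0.018, 1.0, 0.001, 0.003]
contact_force: [2.9, -1.0, -3.1]
opening: 0.158
clock 9.08 tcp [579.6 151.5  42.5] F [ 2.9 -1.  -3.1] M [-0.04 -0.65  0.02] open 13.9 q [-0.19  0.94 -0.25  1.77  0.45  0.48  0.86]
shift in tool axes now: [0.2 0.5 0.1] in goal axes: [0.2 0.5 0.1] turn: [0.05 0.33 0.02]
```

Contact came at tab x = 579.6, where home is predicted at 579.4, with some sideways guiding. I press gently and check the y play to tell home from standing on ridges.

```bash
python3 -m creep '[1,0,0,0,0,0,1,0,0,0,0,0]'|egrep 'pos|force'; python3 to.py 579.4 152 42.4 2; python3 -m creep '[2,0,0,0,0,0,2,0,0,0,0,0]'|egrep 'pos|force';python3 to.py 579.4 152 42.4 2
```

```text
tool_pos: [0.5795, 0.1515, 0.0427]
contact_force: [2.6, -0.3, -2.4]
clock 9.25 tcp [579.5 151.5  42.7] F [ 2.6 -0.3 -2.4] M [-0.1  -0.77 -0.01] open 14.1 q [-0.19  0.94 -0.24  1.78  0.45  0.47  0.86]
shift in tool axes now: [0.1 0.5 0.3] in goal axes: [0.1 0.5 0.3] turn: [ 0.1   0.56 -0.01]
tool_pos: [0.579, 0.1515, 0.0433]
contact_force: [5.2, -0.2, -1.7]
clock 9.42 tcp [579.  151.5  43.3] F [ 5.2 -0.2 -1.7] M [-0.21 -1.05  0.03] open 13.6 q [-0.2   0.93 -0.24  1.79  0.45  0.46  0.86]
shift in tool axes now: [-0.4  0.4  1. ] in goal axes: [-0.5  0.4  0.9] turn: [ 0.19  0.95 -0.07]
```

```bash
python3 -m creep '[-0.5,0,1,0,0.9,0,0,0,0.3,0,0,0]'|egrep 'pos|force'; python3 to.py 579.4 152 42.4 2; python3 -m creep '[0,1.5,0,0,0,0,0,0,0,0,0,0]'|egrep 'pos|force';python3 to.py 579.4 152 42.4 2
```

```text
tool_pos: [0.5793, 0.1515, 0.0427]
contact_force: [0.4, -0.4, 1.1]
clock 9.58 tcp [579.3 151.5  42.7] F [ 0.4 -0.4  1.1] M [-0.06 -0.17  0.01] open 14.0 q [-0.19  0.94 -0.25  1.77  0.44  0.48  0.87]
shift in tool axes now: [-0.1  0.5  0.3] in goal axes: [-0.1  0.5  0.3] turn: [ 0.17  0.05 -0.08]
tool_pos: [0.579, 0.1515, 0.0428]
contact_force: [2.2, 0.1, -1.7]
clock 9.75 tcp [579.  151.5  42.8] F [ 2.2  0.1 -1.7] M [ 0.12 -0.47  0.04] open 13.6 q [-0.19  0.94 -0.25  1.77  0.44  0.49  0.87]
shift in tool axes now: [-0.4  0.5  0.4] in goal axes: [-0.4  0.5  0.4] turn: [ 0.04  0.05 -0.12]
```

```bash
python3 -m creep '[0,2,0,0,0,0,0,2,0,0,0,0]'|egrep 'pos|force'; python3 to.py 579.4 152 42.4 2; python3 -m creep '[0,-2,0,0,0,0,0,-2,0,0,0,0]'|egrep 'pos|force';python3 to.py 579.4 152 42.4 2; python3 -m creep '[0,-2,0,0,0,0]'|egrep 'pos|force'
```

```text
tool_pos: [0.579, 0.1517, 0.0428]
contact_force: [2.6, -4.0, 1.6]
clock 9.92 tcp [579.  151.7  42.8] F [ 2.6 -4.   1.6] M [-0.93 -0.47  0.07] open 14.0 q [-0.2   0.94 -0.25  1.77  0.44  0.49  0.86]
shift in tool axes now: [-0.4  0.3  0.4] in goal axes: [-0.4  0.3  0.4] turn: [-0.28  0.03 -0.22]
tool_pos: [0.5791, 0.1496, 0.0429]
contact_force: [1.1, 2.2, -1.6]
clock 10.08 tcp [579.1 149.6  42.9] F [ 1.1  2.2 -1.6] M [ 0.52 -0.3   0.01] open 14.0 q [-0.19  0.94 -0.25  1.77  0.44  0.48  0.87]
shift in tool axes now: [-0.4  2.4  0.5] in goal axes: [-0.4  2.4  0.5] turn: [-0.14  0.09 -0.16]
tool_pos: [0.5791, 0.1495, 0.043]
contact_force: [1.8, 3.5, -0.9]
```

Play in y is 149.6–151.6, about ±1 mm, with stops on both sides. So the teeth are in the grooves, at full depth. I centre it, level it and do the deliberate press home.

```bash
python3 -m creep '[0,1,0.5,0,0,0,0,0.5,0.5,0,0,0,0,0,0,0,0,0]'|egrep 'pos|force'; python3 to.py 579.4 150.6 42.5 2; python3 -m creep '[2,0,1,0,0.5,0,3,0,1,0,0.5,0,3,0,1,0,0.5,0,3,0,1,0,0.5,0]'|egrep 'pos|force';python3 to.py 579.4 150.6 42.5 2
```

```text
tool_pos: [0.5791, 0.1503, 0.0428]
contact_force: [1.7, 0.2, -1.4]
clock 10.42 tcp [579.1 150.3  42.8] F [ 1.7  0.2 -1.4] M [ 0.1  -0.39  0.  ] open 14.0 q [-0.19  0.94 -0.25  1.77  0.44  0.48  0.87]
shift in tool axes now: [-0.4  0.3  0.3] in goal axes: [-0.4  0.3  0.3] turn: [-0.04  0.14 -0.1 ]
tool_pos: [0.5791, 0.1503, 0.0425]
contact_force: [5.9, -0.7, 2.3]
clock 10.75 tcp [579.1 150.3  42.5] F [ 5.9 -0.7  2.3] M [-0.17 -1.25  0.08] open 14.0 q [-0.18  0.94 -0.26  1.76  0.44  0.51  0.88]
shift in tool axes now: [-0.3  0.3 -0. ] in goal axes: [-0.3  0.3 -0. ] turn: [ 0.16 -0.68 -0.2 ]
```

```bash
python3 -m creep '[0,0.2,0.3,0,-0.8,0,3,0,1,0,-0.2,0,3,0,1,0,0,0,3,0,1,0,0.2,0]'|egrep 'pos|force';python3 to.py 579.4 150.6 42.5 2;  python3 -m creep '[3,0,1,0,0.3,0.6,3,0,1,0,0.3,0.6]'|egrep 'pos|force';python3 to.py 579.4 150.6 42.5 2; python3 -m creep '[3,0,1,0,0.3,-0.6,3,0,1,0,0.3,-0.6]'|egrep 'pos|force';python3 to.py 579.4 150.6 42.5 2
```

```text
tool_pos: [0.5791, 0.1503, 0.0428]
contact_force: [6.7, -1.3, 3.7]
clock 11.08 tcp [579.1 150.3  42.8] F [ 6.7 -1.3  3.7] M [-0.33 -1.26  0.08] open 13.4 q [-0.2   0.93 -0.24  1.79  0.45  0.45  0.85]
shift in tool axes now: [-0.4  0.3  0.4] in goal axes: [-0.4  0.3  0.3] turn: [ 0.32  1.12 -0.36]
tool_pos: [0.5793, 0.15, 0.0429]
contact_force: [6.1, -1.4, 4.4]
clock 11.25 tcp [579.3 150.   42.9] F [ 6.1 -1.4  4.4] M [-0.38 -1.27  0.19] open 13.8 q [-0.2   0.93 -0.23  1.79  0.44  0.44  0.84]
shift in tool axes now: [-0.1  0.6  0.4] in goal axes: [-0.2  0.6  0.4] turn: [ 0.42  1.2  -1.6 ]
tool_pos: [0.5791, 0.1502, 0.0428]
contact_force: [4.8, -0.4, 4.2]
clock 11.42 tcp [579.1 150.2  42.8] F [ 4.8 -0.4  4.2] M [-0.22 -1.04  0.11] open 14.0 q [-0.19  0.93 -0.24  1.79  0.45  0.44  0.85]
shift in tool axes now: [-0.3  0.4  0.4] in goal axes: [-0.3  0.4  0.3] turn: [ 0.52  1.23 -0.42]
```

```bash
python3 -m creep '[2,0,0.5,0,0.8,-0.6,2,0,0.5,0,0.4,-0.4,2,0,0.5,0,0,0]'|egrep 'pos|force';python3 to.py 579.4 150.6 42.5 2; python3 -m creep '[3,0,1,0,0,-0.8,3,0,1,0,0,-0.4]'|egrep 'pos|force';python3 to.py 579.4 150.6 42.5 2
```

```text
tool_pos: [0.5791, 0.1505, 0.0429]
contact_force: [5.2, -0.2, 4.0]
clock 11.67 tcp [579.1 150.5  42.9] F [ 5.2 -0.2  4. ] M [-0.2  -1.06 -0.11] open 13.4 q [-0.18  0.94 -0.25  1.78  0.45  0.46  0.87]
shift in tool axes now: [-0.3  0.1  0.4] in goal axes: [-0.3  0.1  0.4] turn: [0.65 0.64 0.53]
tool_pos: [0.579, 0.1505, 0.043]
contact_force: [6.5, -0.1, 6.0]
clock 11.83 tcp [579.  150.5  43. ] F [ 6.5 -0.1  6. ] M [-0.22 -1.24 -0.29] open 14.1 q [-0.19  0.93 -0.25  1.8   0.46  0.44  0.88]
shift in tool axes now: [-0.4  0.   0.5] in goal axes: [-0.4  0.   0.5] turn: [0.79 1.3  1.55]
```

The moment about z changes sign at a yaw of about 2.0°, so the edge is flat there. I level the tool, press once more at that yaw, then relax.

```bash
python3 -m creep '[0,0,0.3,0.8,1.1,1.5,0,0,0.3,0,0,0,0,0,0.3,0,0,0]'|egrep 'pos|force';python3 to.py 579.4 150.6 42.5 2; python3 -m creep '[2.5,0,0.8,0,0.3,0,2.5,0,0.8,0,0.4,0,2.5,0,0.8,0,0.4,0,2.5,0,0.8,0,0.4,0]'|egrep 'pos|force';python3 to.py 579.4 150.6 42.5 2
```

```text
tool_pos: [0.5791, 0.1512, 0.0425]
contact_force: [2.1, -1.0, 5.3]
clock 12.08 tcp [579.1 151.2  42.5] F [ 2.1 -1.   5.3] M [-0.3  -0.49  0.01] open 13.8 q [-0.19  0.94 -0.25  1.77  0.45  0.48  0.87]
shift in tool axes now: [-0.2 -0.6  0. ] in goal axes: [-0.2 -0.6  0. ] turn: [0.06 0.24 0.03]
tool_pos: [0.5791, 0.1512, 0.0425]
contact_force: [5.2, -0.7, 2.1]
clock 12.42 tcp [579.1 151.2  42.5] F [ 5.2 -0.7  2.1] M [-0.15 -1.39 -0.04] open 14.0 q [-0.18  0.94 -0.26  1.77  0.44  0.49  0.87]
shift in tool axes now: [-0.3 -0.6 -0. ] in goal axes: [-0.3 -0.6 -0. ] turn: [ 0.31 -0.07  0.06]
```

```bash
python3 -m creep '[0,-0.6,0.2,0.2,0.1,0,0,0,0,0,0,0,0,0,0,0,0,0]'|egrep 'pos|force';python3 to.py 579.4 150.6 42.5 2; python3 -m creep '[0,0,0,0,0,0,0,0,0,0,0,0,0,0,0,0,0,0]' 30;python3 to.py 579.4 150.6 42.5 2
```

```text
tool_pos: [0.5791, 0.151, 0.0425]
contact_force: [3.0, 0.3, 2.3]
clock 12.67 tcp [579.1 151.   42.5] F [3.  0.3 2.3] M [-0.02 -0.65 -0.02] open 14.2 q [-0.19  0.94 -0.26  1.77  0.44  0.49  0.87]
shift in tool axes now: [-0.2 -0.4 -0. ] in goal axes: [-0.2 -0.4 -0. ] turn: [ 0.18 -0.11  0.13]
clock: 12.92
tool_pos: [0.5742, 0.1501, 0.0408]
eef_rot: [-0.019, 1.0, 0.0, -0.006]
contact_force: [0.1, -0.4, 0.5]
opening: 0.333
clock 12.92 tcp [574.2 150.1  40.8] F [ 0.1 -0.4  0.5] M [ 0.01 -0.01  0.02] open 29.4 q [-0.19  0.94 -0.26  1.77  0.44  0.49  0.87]
shift in tool axes now: [-5.2  0.3 -1.8] in goal axes: [-5.2  0.3 -1.7] turn: [ 0.04 -0.65  0.2 ]
```

Released. The arm relaxed 5 mm forward without touching anything. I lift straight up, clear out, and look.

```bash
python3 -m creep '[0,0,0,0,0,0,0,0,-8,0,0,0,0,0,-20,0,0,0,0,0,-40,0,0,0,0,0,-40,0,0,0]' 50;python3 -m creep '[0,0,-41,0,0,0,20,-30,-30,0,0,0,20,-41,0,0,0,0,20,-41,0,0,0,0,20,-41,0,0,0,0]';python3 -m creep '[15,-41,0,0,0,0,10,-41,0,0,0,0,0,-41,0,0,0,0,0,-30,0,0,0,0,0,0,0,0,0,0]'
python3 - <<'E'
from h import *
import pickle
D={}
for c in("top","side"):
    d=snapshot(c);D[c]=d;cv2.imwrite(f"pics/f_{c}.png",d["color"][:,:,::-1]);uv=pj(d,[.56,.15,.03])[0].astype(int);a=d["color"][uv[1]-60:uv[1]+60,uv[0]-60:uv[0]+60,::-1]
    cv2.imwrite(f"pics/g3_{c}.png",cv2.resize(a,(400,400),interpolation=cv2.INTER_CUBIC))
pickle.dump(D,open("d1.pkl","wb"))
cv2.imwrite("pics/g3.png",np.hstack([cv2.imread("pics/g3_top.png"),cv2.imread("pics/g3_side.png")]))
E
```

```text
clock: 13.33
tool_pos: [0.5662, 0.1477, 0.1434]
eef_rot: [-0.021, 1.0, -0.004, -0.018]
contact_force: [0.7, 0.2, -0.0]
opening: 0.566
clock: 13.75
tool_pos: [0.5045, 0.0101, 0.2266]
eef_rot: [-0.03, 1.0, 0.003, -0.007]
contact_force: [0.3, -0.1, 1.0]
opening: 0.571
clock: 14.17
tool_pos: [0.48, -0.1542, 0.229]
eef_rot: [-0.026, 1.0, -0.001, -0.01]
contact_force: [-0.0, 0.1, -0.5]
opening: 0.565
```

View pics/g3.png

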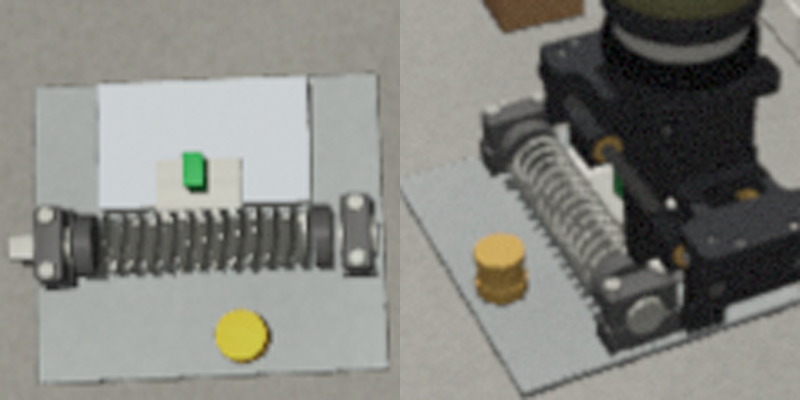

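View pics/f_side.png

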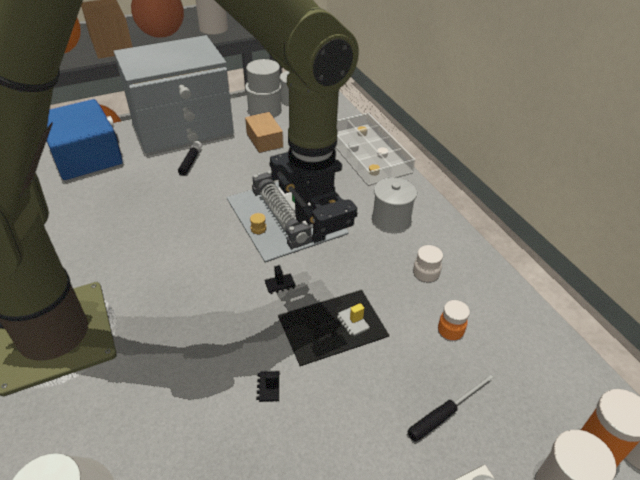

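The top crop shows the leaf lying flat against the screw near its middle, with no teeth visible. In the side view the yellow leaf, the black look-alikes and the fitting are where they were. I check the back-edge distance numerically.

```bash
python3 - <<'E'
from h import *
import pickle
d=pickle.load(open("d1.pkl","rb"))["top"]
th=np.radians(2.0);o=np.array([.5336,.146])
xs=np.linspace(85,15,560);ys=np.linspace(45,-45,720)
Y,X=np.meshgrid(ys,xs);S=np.c_[X.ravel(),Y.ravel()]/1000
w=S@np.array([[np.cos(th),np.sin(th)],[-np.sin(th),np.cos(th)]])+o
uv=pj(d,np.c_[w,np.full(len(w),.036)]).astype(np.float32).reshape(560,720,2)
a=cv2.remap(d["color"],uv[...,0],uv[...,1],cv2.INTER_CUBIC);cv2.imwrite("pics/fl.png",a[:,:,::-1])
b=a[...,2].astype(float)  # blue: table bluish-white, leaf yellowish
for y0,y1 in((25,15),(-8,-22)):
    m=(ys<=y0)&(ys>=y1);p=b[:,m].mean(1);k=(xs>45)&(xs<70);g=np.abs(np.gradient(cv2.GaussianBlur(p[:,None],(1,15),0)[:,0]))*k
    print("back edge x at y",(y0+y1)/2,round(xs[g.argmax()],1))
k=(xs<55)&(xs>35);p=b[k].mean(0);g=np.abs(np.gradient(cv2.GaussianBlur(p[:,None],(1,15),0)[:,0]))
for lo,hi in((20,45),(-45,-20)):
    m=(ys>lo)&(ys<hi);print("end y",round(ys[m][g[m].argmax()],1))
E
python3 to.py 579 150 200 2
```

```text
back edge x at y 20.0 62.2
back edge x at y -15.0 58.1
end y 34.5
end y -27.4
clock 14.27 tcp [ 480.9 -148.1  229.2] F [0.2 0.2 0.1] M [ 0.06 -0.01 -0.01] open 50.1 q [ 0.48  0.58 -0.44  1.91  0.35  0.75  1.47]
shift in tool axes now: [-115.9  291.7   27.8] in goal axes: [-108.5  294.5   29.2] turn: [ 0.15 -1.11  1.36]
```

View pics/fl.png

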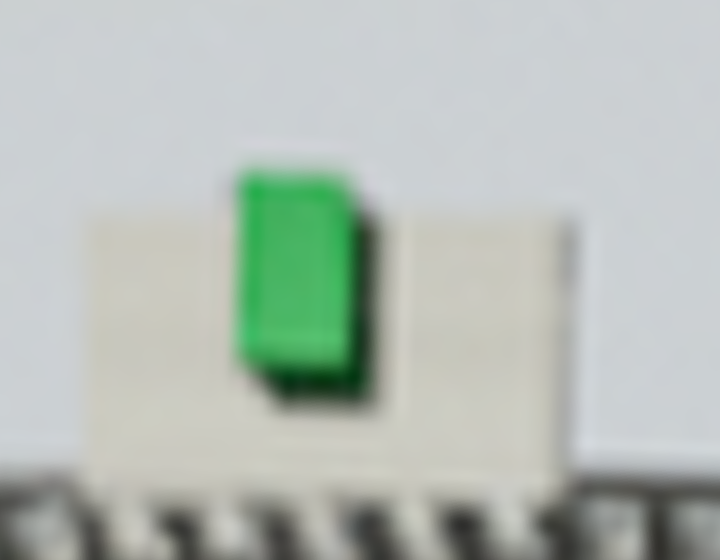

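In the picture the back edge is at row ~211 at both ends. That gives x ≈ 58.5 mm, where home is 58 and standing on ridges would be 63. The 62.2 reading picked up the tab. The leaf is home, flat and clear of the robot.

```bash
python3 -c "
from plant import *
print(finish_job())"
```

```text
the job is handed in; nothing more can be done
None
```

I put the green-tabbed leaf on the rest table and slid its teeth into the thread. It was pressed home with about 5–7 N and left lying flat near the middle of the screw. The job was handed in at about 14.3 s.

**By feel:**
- Contact came at tab x = 579.1 mm, against 579.4 mm predicted for fully home.
- The leaf had about ±1 mm of play along y, with stops on both sides.
- The moment about z changed sign at the stand's heading, so the edge sits flat along the crests.

**By camera afterwards:**
- The leaf's back edge is about 58.5 mm from the screw axis at both ends. Home would be 58 mm, and standing on the ridges 63 mm.
- The yellow leaf, the black look-alikes and the fitting look undisturbed.

**Checks that disagreed:**
- One automatic back-edge reading gave 62.2 mm. I put that down to the edge finder picking up the tab, because the picture shows the edge at about 58.5 mm.
- The side camera's estimate of the stand pose differed from the top camera's by about 1° and 3 mm. I used the top camera's, and the contact agreed with it.
- When the grip opened, the arm sprang about 5 mm forward along the tab. The top view afterwards showed the leaf still home.

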